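# Park the ink roller in the spring clips

## Task

Draw the ink roller out of the plywood cubby by its bare shaft end and lay it flat on the bench, clear of the cubby, and let go. Then take it again by its middle and press it squarely into the two spring clips on the sloped stand, until both shaft ends have snapped fully home, without forcing them; let go, and leave everything else where it is.

Things in the scene. Friction and masses are not known exactly. Their poses are not given: they have to be found in the camera images.
- roller_mid (a point): Centre of the ink roller, on its axis (its own y). 180 mm long in all, about 0.35 kg. Middle: black rubber, 32 mm in diameter, 66 mm long; at each end of it a grey square cap 12 mm thick, 36 by 36 mm, on which it lies without rolling (axis 18 mm above what it lies on); beyond each cap a bare steel shaft end 20 mm in diameter, 45 mm long.
- shaft_a (a point): Middle of one steel shaft end, on the axis, 67.5 mm from roller_mid towards the roller's -y. At the start this end alone sticks out of the cubby's mouth, about 45 mm; rubber and caps are under the roof.
- shaft_b (a point): Middle of the other steel shaft end, 67.5 mm from roller_mid towards +y; at the start inside the cubby.
- cubby: Fixed plywood box 190 (x) by 150 (y) by 64 mm high; origin: centre of its underside. Two bays side by side, centred at x = -48 and +48 mm, 83 mm wide, floor 14 mm and underside of the roof 58 mm above the bench; both open towards its own -y. The roller lies along y in one bay, a squeegee in the other.
- mouth (a point): Middle of the cubby's open face, 32 mm above the bench, 75 mm from its centre towards its -y.
- board: Sloped plywood board of the fixed clip stand, 105 (x) by 220 (y) mm; origin: centre of its upper face, 75 mm above the bench. z: square out of the face, leaning 20 degrees from vertical towards the robot's side; y: along the line of the two clips; x: up the slope. A steel carrier bar with the clips stands on it; the bar's top is 20 to 48 mm above the face.
- clip_line (a point): Fixed point of the board, 79 mm out from its face (x = y = 0), midway between the clips. When the roller is home its axis lies along board y, somewhere from 65 to 93 mm out from the face: the carrier bar is clamped at a height that differs from day to day and is not measured, so feel for it. Keep the roller centred here along y within 12 mm.
- clip_a (a point): Point of the board 79 mm out under or over the clip at board y = -67.5 mm, 14 mm wide along y: two upright steel leaves with flared lips and a 14 mm throat; the 20 mm shaft is pushed in along the board's -z. At the throat, not yet pushed in, the shaft's axis is 17 mm farther out than home; lip tops are 21 mm farther out than the home axis. Either shaft end may go in either clip.
- clip_b (a point): The same clip at board y = +67.5 mm. Pushing both ends in together takes about 8 to 12 N at the peak; the force then falls as the leaves snap around the shafts, and rises steeply when they are home on the saddles. Pushing with more than 60 N is forcing it.
- pin_a (a joint): Travel in m of the brass pin, 8 mm thick, in the saddle of the clip at y = -67.5 mm: 0 = free, standing 5 mm proud of the saddle; 0.005 = pushed in by a shaft that is fully home. Its spring is weak (about 1 N).
- pin_b (a joint): The same pin in the clip at y = +67.5 mm.
- squeegee: Wooden squeegee, 140 by 26 by 38 mm, loose, in the other bay; leave it there. Origin: centre of its underside, length along y.
- tape: Roll of paper tape lying flat, 100 mm in diameter, 25 mm high; origin under its centre. Leave it.
- cup: White lidded plastic cup, 80 mm in diameter, 92 mm high; origin under its centre. Leave it.
- jar: Ink jar, 66 mm in diameter, 75 mm high; origin under its centre. Leave it.
- tin: Metal tin, 72 mm in diameter, 100 mm high; origin under its centre. Leave it.
- scissors: Scissors lying flat, about 200 mm long along x, 10 mm high; origin near the pivot. Leave them.
There are look-alikes about, which are no part of the job. Leave any black look-alike of the cubby alone.

How it is judged:
By the outcome, as a careful person would: the job done as asked, in the order asked, and still so for the second after the job is handed in, with the robot touching nothing.
It also fails if it takes over 58 s, if anything falls off the work surface, if the arm or the gripper's body presses on something with over 40 N, if the wrist force passes 120 N, or if a joint passes its speed limit or range.

## Robot

A 6-joint arm with a two-finger parallel gripper is mounted at the origin on the work surface. World frame = base frame: x ahead of the robot, y to its left, z up, the work surface at z = 0. Lengths are in m, angles in rad, forces in N, time in s.
With the tool pointing down it reaches from about 0.35 to 0.875 m from the base axis. Payload 15.5 kg.
Tool frame: the origin (TCP) lies midway between the tips of the shut fingers; the grasp point (between the pads) lies 19 mm behind it (ctrl.hold_point_z is the distance from the TCP to the grasp point, in m); z points along the fingers, y is the direction in which the jaws open and shut (so a half turn about z gives the same grasp; the last joint's range is limited). The gripper opens to 85 mm and grips with 20 to 120 N. Pads are 22 mm wide; open, the fingers measure 114 mm over their backs; the gripper's body (76 mm by 85 mm) begins 54 mm behind the grasp point. The pads swing forward as they close: fully open they stand 13 mm farther back than shut.
Start: joints at [-1.232, 0.494, 1.345, -0, 1.302, -0.096], TCP at [0.263, -0.567, 0.197] pointing down, gripper open.
Joint ranges: [-2.91, 2.91], [-0.82, 2.16], [0.22, 2.67], [-1.22, 4.37], [0.12, 2.79], [-3.08, 3.08]. Speed limits (rad/s): [1.89, 1.89, 2.57, 3.01, 3.01, 3.01].

## Interface

Orientations are given as a unit quaternion [w, x, y, z].
In Python, from bench import ctrl gives the robot as it stands.
- The arm moves only by the tool servo_tool, never from a script. Its argument "targets" is a list that holds one entry, the list of rows, each a list of 7 numbers: the gripper's target within -1 to 1 (fully open at 1, half-way at 0, shut at -1), then the shift along the world's x, y, z in cm, then the turn, a rotation vector about the world's x, y, z in rad. In form: [[[grip, dx, dy, dz, rx, ry, rz], ...]]. A call has exactly 10 rows; each row shifts and turns the commanded pose from where the row before left it; what a row does not reach is not made up. A row lasts 1/12 s, in which the tool goes at most 41.7 mm and 7.16 degrees, less where a joint would pass 70% of its speed; a pose out of reach is approached as far as the arm can. A call with a gripper value outside its range is refused whole. The fingers move at their own pace and stop on an object; the grip force is fixed at half the most. Time passes only in rows, so rows that do not move let the fingers close, or fill a call up. It gives the time, the measured TCP pose, the force and the opening at its end, in the units of the state.
- ctrl.observe(): the state, without advancing time (a new reading comes with each control period).
- ctrl.read_camera(name): name is "side" or "top" or "wrist"; returns a dict with "frame" (420x560x3 uint8, blue, green, red), "fx", "fy", "cx", "cy" (pixels), "k1" (the pictures are not rectified: a ray, as slopes to the right and down, at radius r is drawn at 1 + k1 r^2 times it, then the intrinsics apply), "extrinsics" (4x4, takes a point from camera to world coordinates); the wrist camera has in their place "hand_eye" (4x4, takes a point from camera to tool coordinates, whose origin is the TCP and whose axes are the flange's). Camera axes: x right, y up, looking along -z (the intrinsics and any distortion apply to the point x, -y, -z); pixel columns grow to the right and rows downward; lengths in m; the calibration is good to about 2 mm. A picture is of the moment at which its call begins: read the wrist's pose just before it. There is no depth.
- ctrl.hand_in(): hands the job in, once; it reports no verdict.
The state is a dict: "time_s": time; "qpos": joint angles; "joint_velocities": joint speeds; "effort": joint torques, N m; "tool_pos": TCP position; "tool_rot": TCP orientation; "wrist_force": force on the tool from outside, world axes, zero at the start; "ft_torque": the same for the moment, N m; "gripper_width": opening from 0.0 (shut) to 1.0 (fully open).
Only numpy, scipy, OpenCV 4.12 (cv2) and the standard library are available. Lean on these libraries where they do the work, as an engineer would, in place of code of your own. Each camera call takes 0.05 s, during which the arm holds its last target. There are 200 camera calls.

## Working session

There is one attempt and no reset: what is moved stays moved. The work goes in short steps, Python scripts to look and compute and a tool call to move; the robot and the scene stay as the last step left them, time stands still between calls to the robot, and variables do not carry over. Pictures are saved under pics/ and viewed, about 8 in all and at most 12, crops included, and the job is handed in when it is done.

Besides the shell and the picture viewer there is one more tool, called as name([rows], argument=value, ...), one row to a line, values as JSON. servo_tool: Moves the arm, as the interface text tells. Its arguments: {"type":"object","properties":{"targets":{"type":"array"}},"required":["targets"]}

```bash
mkdir -p pics; ls
cat > h.py <<'E'
import numpy as np, cv2, json
from bench import ctrl
from scipy.spatial.transform import Rotation as R
def save(name,tag):
    s=ctrl.observe(); c=ctrl.read_camera(name)
    cv2.imwrite(f'pics/{tag}.png',c['frame'])
    if 'hand_eye' in c:
        T=np.eye(4);q=s['tool_rot'];T[:3,:3]=R.from_quat([q[1],q[2],q[3],q[0]]).as_matrix();T[:3,3]=s['tool_pos']
        E=T@np.array(c['hand_eye'])
    else: E=np.array(c['extrinsics'])
    np.savez(f'pics/{tag}.npz',E=E,k=[c[k] for k in('fx','fy','cx','cy','k1')])
    return c['frame']
def load(tag):
    d=np.load(f'pics/{tag}.npz');return d['E'],d['k']
def ray(tag,u,v):
    E,(fx,fy,cx,cy,k1)=load(tag)
    K=np.array([[fx,0,cx],[0,fy,cy],[0,0,1]])
    p=cv2.undistortPoints(np.array([[[u,v]]],float),K,np.array([k1,0,0,0.])).ravel()
    d=E[:3,:3]@np.array([p[0],-p[1],-1]);return E[:3,3],d/np.linalg.norm(d)
def onz(tag,u,v,z):
    o,d=ray(tag,u,v);return o+d*(z-o[2])/d[2]
def proj(tag,P):
    E,(fx,fy,cx,cy,k1)=load(tag)
    p=(np.asarray(P,float).reshape(-1,3)-E[:3,3])@E[:3,:3]
    x=p[:,0]/-p[:,2];y=-p[:,1]/-p[:,2];f=1+k1*(x*x+y*y)
    return np.c_[fx*x*f+cx,fy*y*f+cy]
def tri(obs):
    A=np.zeros((3,3));b=np.zeros(3)
    for t,u,v in obs:
        o,d=ray(t,u,v);M=np.eye(3)-np.outer(d,d);A+=M;b+=M@o
    return np.linalg.solve(A,b)
def st():
    s=ctrl.observe()
    for k in('time_s','qpos','tool_pos','tool_rot','wrist_force','gripper_width'):print(k,np.round(s[k],4))
E
python3 - <<'E'
from h import *
for n in('top','side'):
    f=save(n,n+'0'); cv2.imwrite(f'pics/{n}0b.png',cv2.resize(f,(800,600),interpolation=cv2.INTER_CUBIC)); print(np.round(load(n+'0')[0],3),load(n+'0')[1])
st();print(ctrl.hold_point_z)
E
```

```text
pics
[[ 0.012  0.998 -0.063  0.491]
 [-1.     0.012  0.009 -0.021]
 [ 0.01   0.063  0.998  1.069]
 [ 0.     0.     0.     1.   ]] [ 4.10293700e+02  4.10293700e+02  2.75969399e+02  2.15214504e+02
 -2.76826001e-02]
[[-0.829  0.369 -0.421  0.083]
 [-0.56  -0.532  0.635  0.693]
 [ 0.011  0.762  0.648  0.807]
 [ 0.     0.     0.     1.   ]] [ 4.38914871e+02  4.38914871e+02  2.78896089e+02  2.10599503e+02
 -7.38806909e-02]
time_s 0.1
qpos [-1.2315  0.4941  1.346  -0.      1.3025 -0.0955]
tool_pos [ 0.2631 -0.5665  0.1961]
tool_rot [-5.000e-04  9.765e-01  2.157e-01 -1.000e-04]
wrist_force [-0.4159 -0.657   0.5759]
gripper_width 0.9994
0.0187
```

View pics/top0b.png

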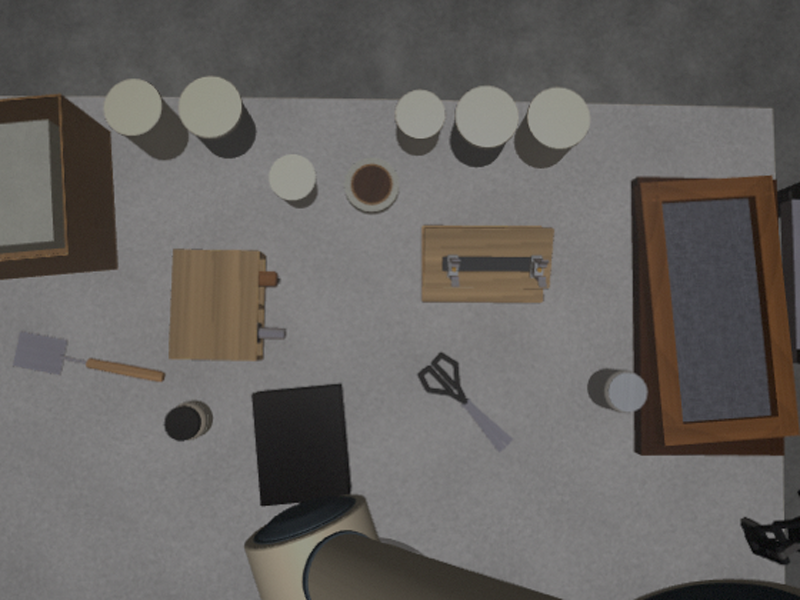

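View pics/side0b.png

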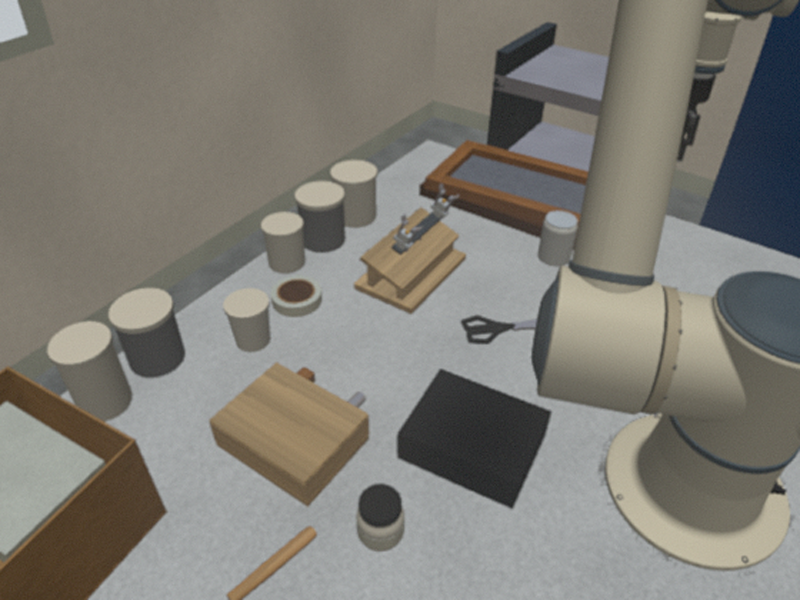

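Top view: the plywood cubby's roof is at about (170–262, 249–360), with its mouth to the right (world −y). The shaft end is at (262–286, 334) and the squeegee at (268, 280). The stand is at (422–553, 226–303), and the clips are near (453, 265) and (540, 268). The black look-alike is at (300, 445). The side view agrees. Next I'll take enlarged crops.

```bash
cat >> h.py <<'E'
def crop(tag,x,y,w,h,s):
    f=cv2.imread(f'pics/{tag}.png')[y:y+h,x:x+w];f=cv2.convertScaleAbs(f,alpha=1.5)
    return cv2.resize(f,(w*s,h*s),interpolation=cv2.INTER_CUBIC)
E
python3 - <<'E'
from h import *
m=np.vstack([np.hstack([crop('top0',112,170,100,90,4),crop('top0',290,150,100,90,4)]),
 np.hstack([crop('side0',180,250,100,60,4),crop('side0',245,128,100,60,4)])])
cv2.imwrite('pics/m1.png',m)
E
```

```text
(no output)
```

View pics/m1.png

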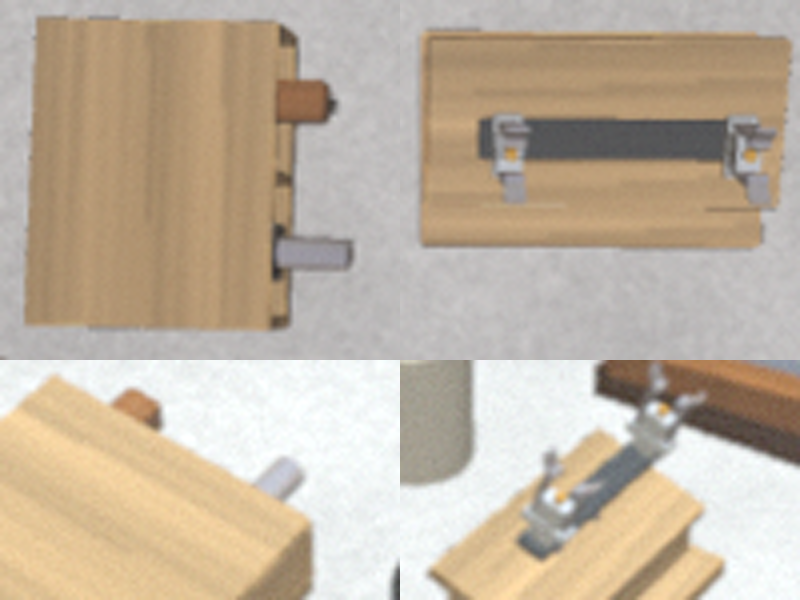

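Run:
```python
from h import *
T1=lambda x,y:(112+(x+.5)/4-.5,170+(y+.5)/4-.5)
T2=lambda x,y:(290+(x-400+.5)/4-.5,150+(y+.5)/4-.5)
S2=lambda x,y:(245+(x-400+.5)/4-.5,128+(y-360+.5)/4-.5)
S1=lambda x,y:(180+(x+.5)/4-.5,250+(y-360+.5)/4-.5)
for n,p in dict(TL=(38,18),TR=(279,21),BL=(25,325),BR=(270,328)).items(): print(n,onz('top0',*T1(*p),.064).round(4))
for p in((279,252),(352,254)): print('shaft',onz('top0',*T1(*p),.034).round(4))
print('shaft end tri',tri([('top0',*T1(352,254)),('side0',*S1(288,469))]).round(4))
A=tri([('top0',*T2(750,156)),('side0',*S2(663,410))]);B=tri([('top0',*T2(511,155)),('side0',*S2(560,497))])
print('pins',A.round(4),B.round(4),np.linalg.norm(A-B), np.degrees(np.arctan2(*(A-B)[:2])))
m=(A+B)/2;print(m)
print(onz('top0',*T2(430,32),.075+.052*np.sin(.349)),onz('top0',*T2(790,40),.075+.052*np.sin(.349)))
```

```text
TL [0.6513 0.3533 0.064 ]
TR [0.6512 0.2041 0.064 ]
BL [0.4623 0.3546 0.064 ]
BR [0.4624 0.2047 0.064 ]
shaft [0.5093 0.2069 0.034 ]
shaft [0.5086 0.1609 0.034 ]
shaft end tri [0.5083 0.1618 0.0276]
pins [ 0.6102 -0.2584  0.1518] [ 0.6089 -0.1231  0.1526] 0.13536259218591443 179.43481982491917
[ 0.6095589  -0.19076144  0.15221888]
[ 0.6920929  -0.07962007  0.09278183] [ 0.69048397 -0.29748765  0.09278183]
```

servo_tool([
  [[1,1.2,2.5,1.1,0,0,0.1136],[1,1.2,2.5,1.1,0,0,0.1136],[1,1.2,2.5,1.1,0,0,0.1136],[1,1.2,2.5,1.1,0,0,0.1136],[1,1.2,2.5,1.1,0,0,0.1136],[1,1.2,2.5,1.1,0,0,0.1136],[1,1.2,2.5,1.1,0,0,0.1136],[1,1.2,2.5,1.1,0,0,0.1136],[1,1.2,2.5,1.1,0,0,0.1136],[1,1.2,2.5,1.1,0,0,0.1136]],
])

```text
time_s: 0.93
tool_pos: [0.3835, -0.3154, 0.3069]
tool_rot: [-0.0, 0.705, 0.709, 0.0]
wrist_force: [0.4, -0.4, -0.0]
gripper_width: 0.999
```

servo_tool([
  [[1,0.9,3.5,-0.5,0,0,0],[1,0.9,3.5,-0.5,0,0,0],[1,0.9,3.5,-0.5,0,0,0],[1,0.9,3.5,-0.5,0,0,0],[1,0.9,3.5,-0.5,0,0,0],[1,0.9,3.5,-0.5,0,0,0],[1,0.9,3.5,-0.5,0,0,0],[1,0.9,3.5,-0.5,0,0,0],[1,0.9,3.5,-0.5,0,0,0],[1,0.9,3.5,-0.5,0,0,0]],
])

```text
time_s: 1.77
tool_pos: [0.4732, 0.035, 0.2563]
tool_rot: [-0.0, 0.707, 0.707, -0.0]
wrist_force: [1.8, -1.0, 0.9]
gripper_width: 1.0
```

servo_tool([
  [[1,0.5,2.1,-1.8,0,0,0],[1,0.5,2.1,-1.8,0,0,0],[1,0.5,2.1,-1.8,0,0,0],[1,0.5,2.1,-1.8,0,0,0],[1,0.5,2.1,-1.8,0,0,0],[1,0.5,2.1,-1.8,0,0,0],[1,0.6,2.0,-1.8,0,0,0],[1,0,0,-0.6,0,0,0],[1,0,0,0,0,0,0],[1,0,0,0,0,0,0]],
])

```text
time_s: 2.6
tool_pos: [0.5089, 0.1788, 0.1245]
tool_rot: [-0.0, 0.707, 0.707, -0.001]
wrist_force: [0.3, -0.8, -0.1]
gripper_width: 1.001
```

Run:
```python
from h import *
f=save('wrist','w1');st()
print(proj('w1',[[.509,.205,.032],[.509,.160,.032],[.509,.18,.013]]))
cv2.imwrite('pics/w1b.png',cv2.convertScaleAbs(f,alpha=1.4))
```

```text
time_s 2.65
qpos [ 2.2670e-01  4.5950e-01  1.6427e+00 -2.0000e-04  1.0393e+00  2.2710e-01]
tool_pos [0.5093 0.1786 0.1251]
tool_rot [ 1.000e-04  7.072e-01  7.070e-01 -0.000e+00]
wrist_force [ 0.1526 -0.7457  0.292 ]
gripper_width 0.9952
[[281.92250511 174.74088051]
 [281.86279339 224.02706437]
 [281.90839033 196.81325778]]
```

View pics/w1b.png

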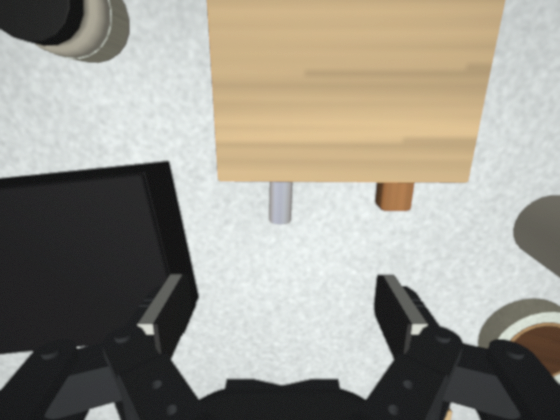

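The wrist view shows the shaft end at (281, 223), within 1 px of the prediction. The look-alike stays clear of the jaws.

servo_tool([
  [[1,0,0,-1.6,0,0,0],[1,0,0,-1.6,0,0,0],[1,0,0,-1.6,0,0,0],[1,0,0,-1.6,0,0,0],[1,0,0,-1.6,0,0,0],[1,0,0,-1.6,0,0,0],[1,0,0,-1.0,0,0,0],[1,0,0,-0.6,0,0,0],[-1,0,0,0,0,0,0],[-1,0,0,0,0,0,0]],
])

```text
time_s: 3.48
tool_pos: [0.5096, 0.179, 0.0132]
tool_rot: [0.0, 0.707, 0.707, 0.0]
wrist_force: [0.2, 0.2, 0.3]
gripper_width: 0.748
```

servo_tool([
  [[-1,0,0,0,0,0,0],[-1,0,0,0,0,0,0],[-1,0,0,0,0,0,0],[-1,0,0,0,0,0,0],[-1,0,0,0,0,0,0],[-1,0,0,0,0,0,0],[-1,0,0,0,0,0,0],[-1,0,0,0,0,0,0],[-1,0,0,0,0,0,0],[-1,0,0,0,0,0,0]],
])

```text
time_s: 4.32
tool_pos: [0.5093, 0.1791, 0.0126]
tool_rot: [-0.0, 0.707, 0.707, -0.0]
wrist_force: [-0.3, 0.2, 0.1]
gripper_width: -0.005
```

The fingers shut completely, so the grip missed. I'll look.

Run:
```python
from h import *
a=save('wrist','w2');save('side','s2');st()
m=np.hstack([cv2.resize(cv2.convertScaleAbs(a,alpha=1.4),(400,300)),crop('side0',180,225,100,75,4)])
m=np.vstack([m,np.hstack([crop('side0',180,225,100,75,4)*0,crop('side2' if 0 else 's2',180,225,100,75,4)])])
cv2.imwrite('pics/m2.png',m)
```

```text
time_s 4.4167
qpos [0.2277 0.6288 1.7355 0.     0.7773 0.2276]
tool_pos [0.5093 0.1792 0.0126]
tool_rot [-0.      0.7071  0.7071 -0.    ]
wrist_force [ 0.4814  0.8681 -0.2612]
gripper_width -0.0014
```

View pics/m2.png

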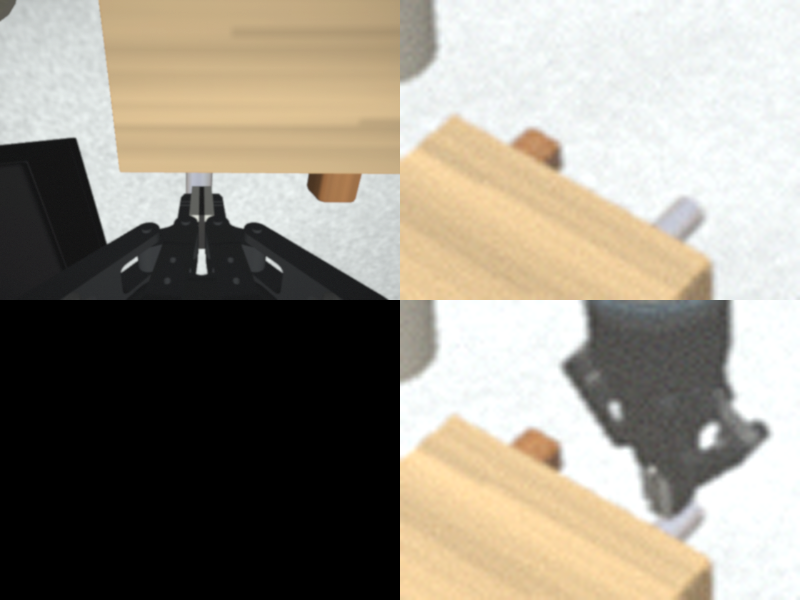

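Run:
```python
from h import *
P=[[.5093,.1792,.0126],[.5093,.1792,.0316],[.5093,.1792,.045],[.509,.1605,.032],[.509,.205,.032]]
for p,a,b in zip(P,proj('w2',P),proj('s2',P)): print(p,'w mosaic',(a*400/560).round(0),'s mosaic',(400+(b[0]-180)*4, 300+(b[1]-225)*4))
```

```text
[0.5093, 0.1792, 0.0126] w mosaic [201. 178.] s mosaic (np.float64(667.3518076511284), np.float64(542.4072744958951))
[0.5093, 0.1792, 0.0316] w mosaic [201. 188.] s mosaic (np.float64(666.1097000169029), np.float64(521.0025749784991))
[0.5093, 0.1792, 0.045] w mosaic [201. 197.] s mosaic (np.float64(665.2166653797987), np.float64(505.57827698328333))
[0.509, 0.1605, 0.032] w mosaic [201. 210.] s mosaic (np.float64(685.9458227529866), np.float64(500.53589796100823))
[0.509, 0.205, 0.032] w mosaic [201. 157.] s mosaic (np.float64(638.939244944958), np.float64(549.4448356471939))
```

Run:
```python
from h import *
m=np.hstack([crop('w2',230,225,100,150,4),crop('s2',225,240,50,75,8)])
cv2.imwrite('pics/m3.png',m)
P=[[.4623,.2047,.064],[.509,.2047,.064],[.509,.2047,.042],[.5093,.1792,.0126]]
print(proj('w2',P),(proj('w2',P)-[230,225])*4)
```

```text
[[171.95145165 246.27840529]
 [280.82201948 246.2821781 ]
 [280.96019259 227.60182079]
 [281.58605383 249.08033066]] [[-232.19419338   85.11362117]
 [ 203.28807792   85.12871241]
 [ 203.84077036   10.40728316]
 [ 206.34421533   96.32132264]]
```

View pics/m3.png

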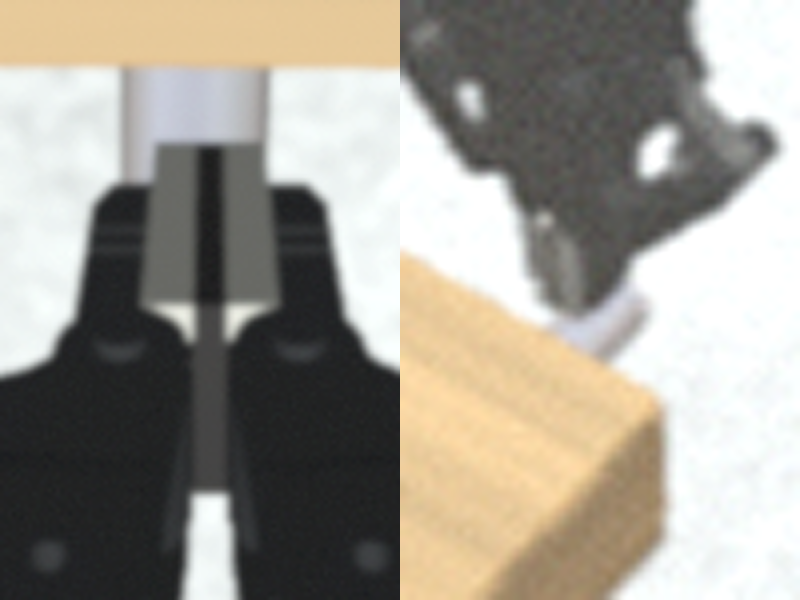

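Run:
```python
from h import *
P=np.array([[.4623,.2047,.064],[.6513,.2041,.064],[.509,.1605,.032]])
print('w1 obs (218,182),(469,182),(281,223)')
for dz in(0,.01,.02,.03): print(dz,proj('w1',P-[0,0,dz]).round(1).tolist(),'w2',proj('w2',P[:1]-[0,0,dz]).round(1).tolist())
print(load('w1')[0].round(3),load('w1')[1])
c=ctrl.read_camera('wrist');print(np.round(c['hand_eye'],4)); print(ctrl.observe()['tool_pos'])
q=ctrl.observe();print(q['effort'],q['ft_torque'])
```

```text
w1 obs (218,182),(469,182),(281,223)
0 [[220.4, 183.8], [470.2, 184.8], [281.9, 223.5]] w2 [[172.0, 246.3]]
0.01 [[222.7, 180.8], [463.1, 181.8], [281.9, 219.7]] w2 [[179.1, 237.1]]
0.02 [[224.9, 178.1], [456.5, 178.9], [281.9, 216.1]] w2 [[185.3, 229.0]]
0.03 [[226.9, 175.5], [450.4, 176.3], [281.9, 212.8]] w2 [[190.8, 221.9]]
[[ 1.    -0.001  0.     0.509]
 [ 0.001  0.948  0.319  0.262]
 [-0.001 -0.319  0.948  0.302]
 [ 0.     0.     0.     1.   ]] [3.20891777e+02 3.20891777e+02 2.82018410e+02 2.11976977e+02
 1.94517760e-02]
[[ 1.000e-03  9.478e-01  3.189e-01  8.360e-02]
 [ 1.000e+00 -8.000e-04 -8.000e-04  1.000e-04]
 [-5.000e-04  3.189e-01 -9.478e-01 -1.776e-01]
 [ 0.000e+00  0.000e+00  0.000e+00  1.000e+00]]
[0.50923799 0.17915689 0.01256549]
[ 2.34619118e-03 -8.27922320e+01 -2.10053927e+01  4.27175871e-05
  1.42678589e-03  1.92534048e-05] [ 0.02746666 -0.00447259  0.02671335]
```

The fingers are shut above the shaft, and the tips look about 30 mm back from the nominal TCP. I'll raise the arm with the gripper still shut and compare the tips in free air.

servo_tool([
  [[-1,0,0,1,0,0,0],[-1,0,0,1,0,0,0],[-1,0,0,1,0,0,0],[-1,0,0,1,0,0,0],[-1,0,0,1,0,0,0],[-1,0,0,0,0,0,0],[-1,0,0,0,0,0,0],[-1,0,0,0,0,0,0],[-1,0,0,0,0,0,0],[-1,0,0,0,0,0,0]],
])

```text
time_s: 5.3
tool_pos: [0.5089, 0.1791, 0.0621]
tool_rot: [-0.0, 0.707, 0.707, -0.0]
wrist_force: [-0.3, 0.3, 0.4]
gripper_width: 0.0
```

Run:
```python
from h import *
save('wrist','w3');save('side','s3');st()
m=np.hstack([crop('w3',230,165,100,150,4),crop('s3',200,195,100,150,4)])
cv2.imwrite('pics/m4.png',m)
p=ctrl.observe()['tool_pos']
for d in(0,.019,.03,.045):print(d,(proj('w3',p+[0,0,d])-[230,165])*4,(proj('w3',p+[0,.011,d])-[230,165])*4,(proj('s3',p+[0,0,d])-[200,195])*4+[400,0])
```

```text
time_s 5.4
qpos [ 0.2276  0.5496  1.7009 -0.      0.8918  0.2276]
tool_pos [0.5091 0.1791 0.0622]
tool_rot [-2.000e-04  7.071e-01  7.071e-01 -3.000e-04]
wrist_force [ 0.1239 -0.8718  0.1585]
gripper_width -0.0004
0 [[207.05590651 336.67366918]] [[207.10561328 269.41615491]] [[584.48675868 305.42343389]]
0.019 [[206.8846517  395.91303881]] [[206.93621404 322.82365253]] [[583.17420909 282.54631317]]
0.03 [[206.76844986 436.09930208]] [[206.82094402 359.1569193 ]] [[582.4003661  269.02827147]]
0.045 [[206.58411172 499.8334908 ]] [[206.63754523 416.95017118]] [[581.32823559 250.26218943]]
```

View pics/m4.png

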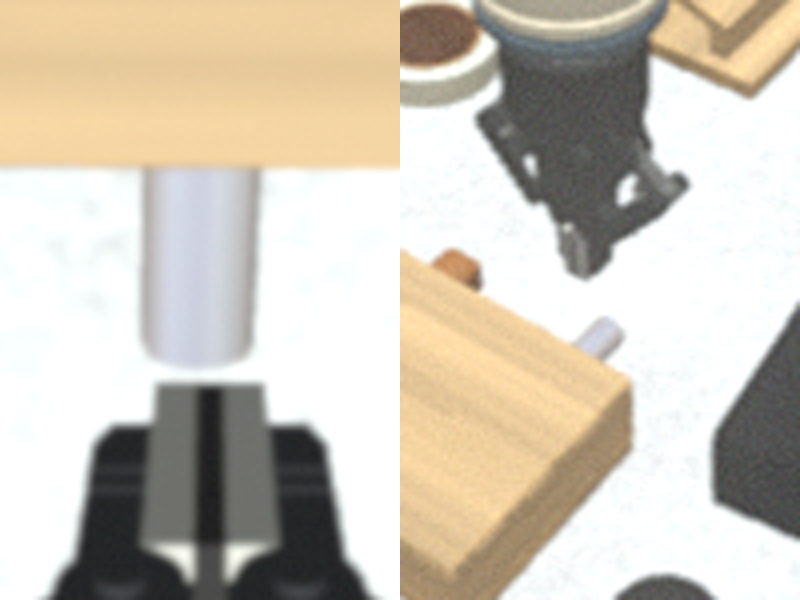

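Shut tips in free air (panel row 385 in the wrist crop, (585, 278) in the side crop) sit about 25–30 mm behind the reported TCP. That explains the miss, so the grasp has to go about 23 mm lower.

servo_tool([
  [[1,0,0,0,0,0,0],[1,0,0,0,0,0,0],[1,0,0,0,0,0,0],[1,0,0,-1,0,0,0],[1,0,0,-1,0,0,0],[1,0,0,-1,0,0,0],[1,0,0,-1,0,0,0],[1,0,0,-1,0,0,0],[1,0,0,-1,0,0,0],[1,0,0,-1.2,0,0,0]],
])

```text
time_s: 6.23
tool_pos: [0.5093, 0.1792, -0.0105]
tool_rot: [-0.0, 0.707, 0.707, -0.0]
wrist_force: [0.1, 0.5, -0.1]
gripper_width: 1.002
```

servo_tool([
  [[-1,0,0,0,0,0,0],[-1,0,0,0,0,0,0],[-1,0,0,0,0,0,0],[-1,0,0,0,0,0,0],[-1,0,0,0,0,0,0],[-1,0,0,0,0,0,0],[-1,0,0,0,0,0,0],[-1,0,0,0,0,0,0],[-1,0,0,0,0,0,0],[-1,0,0,0,0,0,0]],
])

```text
time_s: 7.07
tool_pos: [0.5096, 0.1792, -0.0088]
tool_rot: [0.0, 0.707, 0.707, 0.0]
wrist_force: [-1.2, -0.9, 6.4]
gripper_width: 0.207
```

Width 0.207 with an upward push of 6 N suggests the tips hold the shaft above its axis. I'll open, go 12 mm lower and grip again.

servo_tool([
  [[1,0,0,0,0,0,0],[1,0,0,0,0,0,0],[1,0,0,0,0,0,0],[1,0,0,-0.4,0,0,0],[1,0,0,-0.4,0,0,0],[1,0,0,-0.4,0,0,0],[-1,0,0,0,0,0,0],[-1,0,0,0,0,0,0],[-1,0,0,0,0,0,0],[-1,0,0,0,0,0,0]],
])

```text
time_s: 7.9
tool_pos: [0.5093, 0.1792, -0.0214]
tool_rot: [0.0, 0.707, 0.707, 0.0]
wrist_force: [0.2, 0.3, 0.0]
gripper_width: 0.45
```

servo_tool([
  [[-1,0,0,0,0,0,0],[-1,0,0,0,0,0,0],[-1,0,0,0,0,0,0],[-1,0,0,0,0,0,0],[-1,0,0,0,0,0,0],[-1,0,0,0,0,0,0],[-1,0,0,0,0,0,0],[-1,0,0,0,0,0,0],[-1,0,0,0,0,0,0],[-1,0,0,0,0,0,0]],
])

```text
time_s: 8.73
tool_pos: [0.5094, 0.1792, -0.0212]
tool_rot: [0.0, 0.707, 0.707, 0.0]
wrist_force: [-0.1, 0.1, 5.5]
gripper_width: 0.213
```

servo_tool([
  [[-1,0,0,0.15,0,0,0],[-1,0,0,0.15,0,0,0],[-1,0,-0.3,0,0,0,0],[-1,0,-0.5,0,0,0,0],[-1,0,-0.8,0,0,0,0],[-1,0,-1,0,0,0,0],[-1,0,-1,0,0,0,0],[-1,0,-1,0,0,0,0],[-1,0,-1,0,0,0,0],[-1,0,-0.4,0,0,0,0]],
])

```text
time_s: 9.57
tool_pos: [0.5092, 0.1174, -0.0185]
tool_rot: [-0.0, 0.707, 0.707, -0.0]
wrist_force: [-0.6, 0.0, -3.3]
gripper_width: 0.215
```

Run:
```python
from h import *
save('wrist','w4');save('side','s4');save('top','t4');st();print(ctrl.observe()['ft_torque'])
m=np.vstack([np.hstack([crop('w4',200,150,160,120,3)[:300,:400],crop('s4',180,215,100,75,4)]),np.hstack([crop('t4',140,190,100,75,4)]*2)])
cv2.imwrite('pics/m5.png',m)
```

```text
time_s 9.7167
qpos [1.1480e-01 6.6880e-01 1.7941e+00 1.0000e-04 6.7870e-01 1.1570e-01]
tool_pos [ 0.5094  0.1188 -0.0184]
tool_rot [-0.      0.7074  0.7068  0.    ]
wrist_force [-0.3699  0.1707 -3.3039]
gripper_width 0.215
[-0.19100233 -0.04526009  0.02939778]
```

View pics/m5.png

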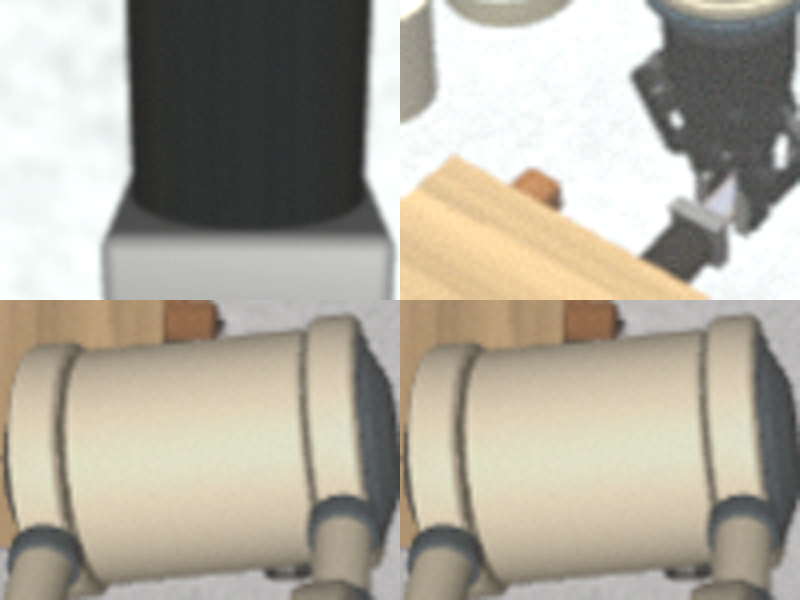

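The roller is held level and the full weight (3.3 N) is carried, so I'll continue drawing it out.

servo_tool([
  [[-1,0,-0.8,0,0,0,0],[-1,0,-1.2,0,0,0,0],[-1,0,-1.5,0,0,0,0],[-1,0,-1.6,0,0,0,0],[-1,0,-1.6,0,0,0,0],[-1,0,-1.6,0,0,0,0],[-1,0,-1.6,0,0,0,0],[-1,0,-1.2,0,0,0,0],[-1,0,-0.9,0,0,0,0],[-1,0,0,-0.3,0,0,0]],
])

```text
time_s: 10.55
tool_pos: [0.5097, -0.0025, -0.0211]
tool_rot: [0.0, 0.708, 0.707, 0.0]
wrist_force: [1.2, 0.3, -3.3]
gripper_width: 0.215
```

servo_tool([
  [[-1,0,0,-0.2,0,0,0],[-1,0,0,-0.2,0,0,0],[-1,0,0,-0.1,0,0,0],[-1,0,0,-0.1,0,0,0],[-1,0,0,-0.1,0,0,0],[-1,0,0,-0.1,0,0,0],[-1,0,0,0,0,0,0],[-1,0,0,0,0,0,0],[-1,0,0,0,0,0,0],[-1,0,0,0,0,0,0]],
])

```text
time_s: 11.38
tool_pos: [0.5093, -0.0008, -0.0294]
tool_rot: [0.0, 0.707, 0.707, 0.0]
wrist_force: [-0.2, 0.0, -3.3]
gripper_width: 0.214
```

servo_tool([
  [[-1,0,0,-0.1,0,0,0],[-1,0,0,-0.1,0,0,0],[-1,0,0,-0.1,0,0,0],[-1,0,0,-0.05,0,0,0],[-1,0,0,-0.05,0,0,0],[-1,0,0,-0.05,0,0,0],[-1,0,0,0,0,0,0],[-1,0,0,0,0,0,0],[-1,0,0,0,0,0,0],[-1,0,0,0,0,0,0]],
])

```text
time_s: 12.22
tool_pos: [0.5093, -0.0009, -0.0339]
tool_rot: [0.0, 0.707, 0.707, 0.0]
wrist_force: [-0.0, -0.8, -1.7]
gripper_width: 0.213
```

servo_tool([
  [[-1,0,0,-0.05,0,0,0],[-1,0,0,-0.05,0,0,0],[-1,0,0,-0.05,0,0,0],[-1,0,0,0,0,0,0],[-1,0,0,0,0,0,0],[-1,0,0,0,0,0,0],[-1,0,0,0,0,0,0],[-1,0,0,0,0,0,0],[-1,0,0,0,0,0,0],[-1,0,0,0,0,0,0]],
])

```text
time_s: 13.05
tool_pos: [0.5094, -0.0009, -0.0344]
tool_rot: [0.0, 0.707, 0.707, 0.0]
wrist_force: [-4.9, -0.3, 25.6]
gripper_width: 0.215
```

Now 25 N, so it's resting firmly on the bench. I'll release, rise, and move over the middle.

servo_tool([
  [[1,0,0,0.1,0,0,0],[1,0,0,0,0,0,0],[1,0,0,0,0,0,0],[1,0,0,0,0,0,0],[1,0,0,0,0,0,0],[1,0,0,1,0,0,0],[1,0,0,2,0,0,0],[1,0,0,2,0,0,0],[1,0,0,2,0,0,0],[1,0,0,2,0,0,0]],
])

```text
time_s: 13.88
tool_pos: [0.5091, -0.0008, 0.0571]
tool_rot: [-0.0, 0.707, 0.707, -0.0]
wrist_force: [1.1, -0.2, -0.1]
gripper_width: 1.002
```

servo_tool([
  [[1,0,0.6,1,0,0,0],[1,0,1.2,1,0,0,0],[1,0,1.4,0,0,0,0],[1,0,1.4,0,0,0,0],[1,0,1.4,0,0,0,0],[1,0,0.7,0,0,0,0],[1,0,0.4,0,0,0,0],[1,0,0,0,0,0,0],[1,0,0,0,0,0,0],[1,0,0,0,0,0,0]],
])

```text
time_s: 14.72
tool_pos: [0.5092, 0.0697, 0.0755]
tool_rot: [-0.0, 0.707, 0.707, -0.0]
wrist_force: [0.2, 0.7, -0.2]
gripper_width: 1.001
```

Run:
```python
from h import *
f=save('wrist','w5');st()
cv2.imwrite('pics/w5b.png',cv2.convertScaleAbs(f,alpha=1.4))
print(proj('w5',[[.5093,-.02,.018],[.5093,.025,.018],[.5093,.07,.018],[.5093,.16,.018]]).round(1).tolist())
```

```text
time_s 14.7667
qpos [ 1.9700e-02  5.0200e-01  1.7527e+00 -1.0000e-04  8.8700e-01  2.0300e-02]
tool_pos [0.5093 0.0696 0.0755]
tool_rot [-0.000e+00  7.073e-01  7.069e-01 -1.000e-04]
wrist_force [ 0.262  -0.2408 -0.4876]
gripper_width 1.0014
[[281.7, 315.1], [281.7, 268.6], [281.7, 217.0], [281.7, 93.3]]
```

View pics/w5b.png

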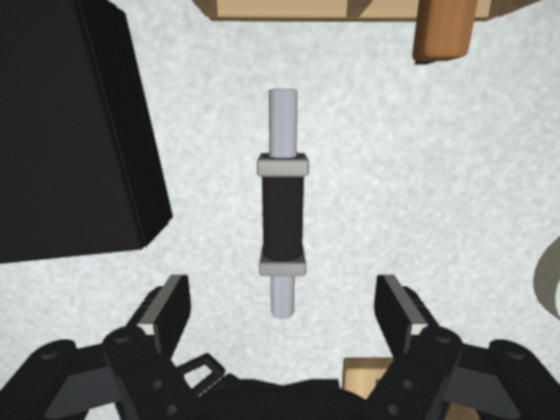

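The roller lies straight and flat on the bench from (283, 89) to (282, 318), centred at y ≈ 0.070. I'll grasp it by the middle.

servo_tool([
  [[1,0,0,-1.5,0,0,0],[1,0,0,-1.7,0,0,0],[1,0,0,-1.7,0,0,0],[1,0,0,-1.7,0,0,0],[1,0,0,-1.7,0,0,0],[1,0,0,-1.2,0,0,0],[1,0,0,-0.7,0,0,0],[1,0,0,-0.4,0,0,0],[1,0,0,0,0,0,0],[-1,0,0,0,0,0,0]],
])

```text
time_s: 15.6
tool_pos: [0.5095, 0.07, -0.0301]
tool_rot: [0.0, 0.707, 0.707, 0.0]
wrist_force: [0.0, -0.1, -0.0]
gripper_width: 0.883
```

servo_tool([
  [[-1,0,0,0,0,0,0],[-1,0,0,0,0,0,0],[-1,0,0,0,0,0,0],[-1,0,0,0,0,0,0],[-1,0,0,0,0,0,0],[-1,0,0,0,0,0,0],[-1,0,0,0,0,0,0],[-1,0,0,0,0,0,0],[-1,0,0,0,0,0,0],[-1,0,0,0,0,0,0]],
])

```text
time_s: 16.43
tool_pos: [0.5095, 0.0702, -0.0297]
tool_rot: [0.0, 0.707, 0.707, 0.0]
wrist_force: [-1.2, -0.5, 12.5]
gripper_width: 0.354
```

servo_tool([
  [[-1,0,0,1.5,0,0,0],[-1,0,0,2.5,0,0,0],[-1,0,-2.0,2.5,0,0,0],[-1,0,-2.8,2.5,0,0,0],[-1,0,-2.8,2.5,0,0,0],[-1,0,-2.8,2.5,0,0,0],[-1,0,-2.8,2.5,0,0,0],[-1,0,-2.8,2.5,0,0,0],[-1,0,-2.8,2.5,0,0,0],[-1,0,-2.2,2.0,0,0,0]],
])

```text
time_s: 17.27
tool_pos: [0.509, -0.1418, 0.2067]
tool_rot: [0.001, 0.707, 0.707, 0.0]
wrist_force: [1.8, 0.1, -2.8]
gripper_width: 0.353
```

servo_tool([
  [[-1,0,-1,0.5,0,0,0],[-1,0,0,0,0,0,0],[-1,0,0,0,0,0,0],[-1,0,0,0,0,0,0],[-1,0,0,0,0,0,0],[-1,0,0,0,0,0,0],[-1,0,0,0,0,0,0],[-1,0,0,0,0,0,0],[-1,0,0,0,0,0,0],[-1,0,0,0,0,0,0]],
])

```text
time_s: 18.1
tool_pos: [0.5093, -0.1497, 0.2095]
tool_rot: [-0.0, 0.707, 0.707, -0.0]
wrist_force: [0.4, -0.5, -3.7]
gripper_width: 0.35
```

Run:
```python
from h import *
f=save('wrist','w6');save('side','s6');save('top','t6');st()
P=[[.6102,-.2584,.1518],[.6089,-.1231,.1526]]
p=proj('w6',P);print(p)
g=cv2.convertScaleAbs(f[:,160:560],alpha=1.3)
cv2.imwrite('pics/w6b.png',cv2.resize(g,(800,840))[:600] if p[:,1].max()<300 else cv2.resize(g,(800,840))[240:])
```

```text
time_s 18.25
qpos [-0.3987  0.3479  1.5589 -0.      1.2347 -0.3986]
tool_pos [ 0.5093 -0.1499  0.2096]
tool_rot [ 0.      0.7071  0.7071 -0.    ]
wrist_force [ 0.4022 -0.2348 -3.8822]
gripper_width 0.3541
[[395.97473739 333.6502092 ]
 [415.02648397 184.23653532]]
```

View pics/w6b.png

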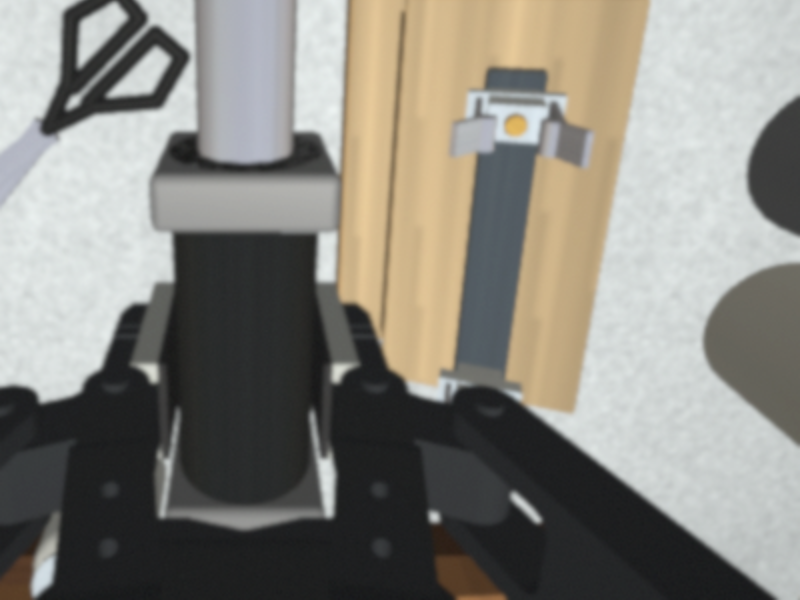

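Run:
```python
from h import *
T2=lambda x,y:(290+(x-400+.5)/4-.5,150+(y+.5)/4-.5)
S2=lambda x,y:(245+(x-400+.5)/4-.5,128+(y-360+.5)/4-.5)
W=lambda x,y:(160+x/2,120+y/2)
w=('w6',*W(515,125));t=('top0',*T2(511,155));s=('side0',*S2(560,497))
for n,o in(('wt',[w,t]),('ws',[w,s]),('wts',[w,t,s])): 
    p=tri(o);print(n,p.round(4),'out',(p[2]-.075)/.9397,'bx',p[0]+(p[2]-.075)*np.tan(np.radians(20)),'by',p[1]-.0675)
zt=.075+.0525*np.sin(np.radians(20))
c=onz('w6',*W(575,411),zt);print('corner',c,'bx',c[0]-.0493,'by',c[1]+.11)
a=onz('w6',*W(650,0),zt);print('edge',a, 'yaw',(a-c)[0]/(a-c)[1])
zl=.075-.0525*np.sin(np.radians(20))
for q in((404,10),(383,330)): l=onz('w6',*W(*q),zl);print('low',l,l[0]+.0493)
# roller near shaft centerline
print('t0 corner',onz('top0',*T2(430,32),zt),onz('top0',*T2(790,40),zt))
```

```text
wt [ 0.6105 -0.122   0.1526] out 0.08256021703524918 bx 0.6387103696043411 by -0.18950420833736356
ws [ 0.608  -0.1218  0.1543] out 0.08438692718071876 bx 0.6368654805143842 by -0.18932167973678643
wts [ 0.6092 -0.1224  0.1533] out 0.0832895054051321 bx 0.6376639156830767 by -0.18988116327284732
corner [ 0.68996658 -0.29534263  0.09295606] bx 0.640666581024564 by -0.18534262928047357
edge [ 0.68712446 -0.08004402  0.09295606] yaw -0.013200839204244088
low [ 0.58892148 -0.08608289  0.05704394] 0.6382214800138087
low [ 0.59127212 -0.26748622  0.05704394] 0.6405721242570845
t0 corner [ 0.69205695 -0.07960964  0.09295606] [ 0.69044831 -0.29743835  0.09295606]
```

Pin b is at picture (515, 125), which triangulates to about 83 mm out, so home should be near 88 mm. The board centre is near (0.639, −0.189) with yaw close to 0. Moving to the tilted approach pose.

servo_tool([
  [[-1,0.8,-0.4,0,0,-0.0349,0.001],[-1,0.8,-0.4,0,0,-0.0349,0.001],[-1,0.8,-0.4,0,0,-0.0349,0.001],[-1,0.8,-0.4,0,0,-0.0349,0.001],[-1,0.8,-0.4,0,0,-0.0349,0.001],[-1,0.9,-0.4,0,0,-0.0349,0.001],[-1,0.9,-0.4,0,0,-0.0349,0.001],[-1,0.9,-0.4,-0.1,0,-0.0349,0.001],[-1,0.8,-0.4,-0.2,0,-0.0349,0],[-1,0.8,-0.3,-0.2,0,-0.0349,0]],
])

```text
time_s: 19.08
tool_pos: [0.5926, -0.1893, 0.2047]
tool_rot: [0.124, 0.693, 0.699, 0.123]
wrist_force: [0.6, -0.4, -4.2]
gripper_width: 0.356
```

servo_tool([
  [[-1,0,0,0,0,0,0],[-1,0.171,0,-0.47,0,0,0],[-1,0.257,0,-0.705,0,0,0],[-1,0.257,0,-0.705,0,0,0],[-1,0.257,0,-0.705,0,0,0],[-1,0.257,0,-0.705,0,0,0],[-1,0.171,0,-0.47,0,0,0],[-1,0.171,0,-0.47,0,0,0],[-1,0.171,0,-0.47,0,0,0],[-1,0,0,0,0,0,0]],
])

```text
time_s: 19.92
tool_pos: [0.6093, -0.1886, 0.1565]
tool_rot: [0.122, 0.694, 0.699, 0.122]
wrist_force: [-1.3, -0.1, -3.9]
gripper_width: 0.35
```

```bash
cat >> h.py <<'E'
def rep(L=.0477,bx=.639,by=-.189):
    s=ctrl.observe();q=s['tool_rot'];M=R.from_quat([q[1],q[2],q[3],q[0]]).as_matrix()
    a=s['tool_pos']-L*M[:,2];n=np.array([-np.sin(np.radians(20)),0,np.cos(np.radians(20))]);x=np.array([n[2],0,-n[0]])
    d=a-[bx,by,.075];print('t',s['time_s'],'axis out',round(d@n*1e3,2),'upslope',round(d@x*1e3,2),'y',round(d[1]*1e3,2),'tool y/x',M[:,1].round(4),M[:,0].round(4),'Fout',round(np.dot(s['wrist_force'],n),1),'F',np.round(s['wrist_force'],1))
E
python3 - <<'E'
from h import *
save('wrist','w7');save('side','s7');rep()
m=np.hstack([cv2.resize(cv2.convertScaleAbs(cv2.imread('pics/w7.png'),alpha=1.4),(400,300)),crop('s7',245,100,100,75,4)])
m=np.vstack([m,np.hstack([crop('w7',210,100,140,105,3)[:300,:400],crop('w7',180,20,200,150,2)])])
cv2.imwrite('pics/m7.png',m)
E
```

```text
t 20.0167 axis out 135.33 upslope 0.39 y 0.1 tool y/x [0.9398 0.0079 0.3418] [-0.0079  1.     -0.0016] Fout -3.7 F [ 0.4 -0.1 -3.8]
```

View pics/m7.png

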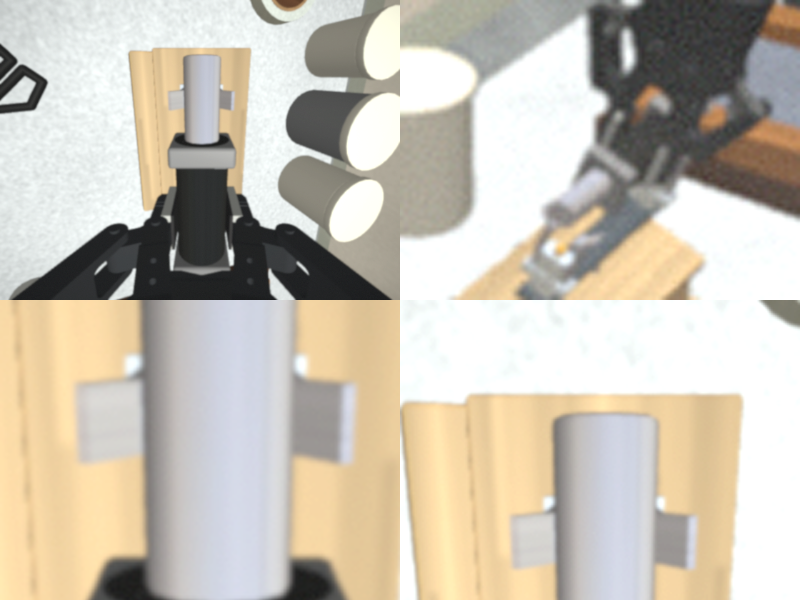

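The shaft is centred between the leaves to within 1 mm (columns 142–297 against 77–354). Pressing along the board's −z.

servo_tool([
  [[-1,0.099,0,-0.273,0,0,0],[-1,0.099,0,-0.273,0,0,0],[-1,0.099,0,-0.273,0,0,0],[-1,0.099,0,-0.273,0,0,0],[-1,0.099,0,-0.273,0,0,0],[-1,0.099,0,-0.273,0,0,0],[-1,0.099,0,-0.273,0,0,0],[-1,0.099,0,-0.273,0,0,0],[-1,0,0,0,0,0,0],[-1,0,0,0,0,0,0]],
])

```text
time_s: 20.85
tool_pos: [0.6172, -0.1888, 0.1355]
tool_rot: [0.123, 0.694, 0.699, 0.123]
wrist_force: [-0.5, 0.8, -3.5]
gripper_width: 0.352
```

servo_tool([
  [[-1,0.034,0,-0.094,0,0,0],[-1,0.034,0,-0.094,0,0,0],[-1,0.034,0,-0.094,0,0,0],[-1,0.034,0,-0.094,0,0,0],[-1,0.034,0,-0.094,0,0,0],[-1,0.034,0,-0.094,0,0,0],[-1,0.034,0,-0.094,0,0,0],[-1,0,0,0,0,0,0],[-1,0,0,0,0,0,0],[-1,0,0,0,0,0,0]],
])

```text
time_s: 21.68
tool_pos: [0.6197, -0.189, 0.1297]
tool_rot: [0.123, 0.693, 0.699, 0.123]
wrist_force: [-5.5, -0.6, 6.4]
gripper_width: 0.352
```

```bash
python3 -c "
from h import *
rep()"
```

```text
t 21.6833 axis out 105.7 upslope 0.56 y -0.08 tool y/x [0.9395 0.008  0.3425] [-0.0078  1.     -0.0021] Fout 7.9 F [-5.5 -0.6  6.4]
```

About 12 N at 105.7 mm out, where the throat was expected. I'll continue with 9 mm more, then smaller steps.

servo_tool([
  [[-1,0.034,0,-0.094,0,0,0],[-1,0.034,0,-0.094,0,0,0],[-1,0.034,0,-0.094,0,0,0],[-1,0.034,0,-0.094,0,0,0],[-1,0.034,0,-0.094,0,0,0],[-1,0.034,0,-0.094,0,0,0],[-1,0.034,0,-0.094,0,0,0],[-1,0.034,0,-0.094,0,0,0],[-1,0.034,0,-0.094,0,0,0],[-1,0,0,0,0,0,0]],
])

```text
time_s: 22.52
tool_pos: [0.6227, -0.1888, 0.1204]
tool_rot: [0.123, 0.694, 0.699, 0.123]
wrist_force: [-1.7, -0.8, -1.7]
gripper_width: 0.352
```

```bash
python3 -c "
from h import *
rep()"
```

```text
t 22.5167 axis out 95.96 upslope 0.26 y 0.11 tool y/x [0.9398 0.0078 0.3417] [-0.0078  1.     -0.0016] Fout -1.0 F [-1.7 -0.8 -1.7]
```

Force has dropped as the leaves snap around the shafts. Next 5 mm, in finer steps.

servo_tool([
  [[-1,0.021,0,-0.056,0,0,0],[-1,0.021,0,-0.056,0,0,0],[-1,0.021,0,-0.056,0,0,0],[-1,0.021,0,-0.056,0,0,0],[-1,0.021,0,-0.056,0,0,0],[-1,0.021,0,-0.056,0,0,0],[-1,0.021,0,-0.056,0,0,0],[-1,0.021,0,-0.056,0,0,0],[-1,0,0,0,0,0,0],[-1,0,0,0,0,0,0]],
])

```text
time_s: 23.35
tool_pos: [0.6242, -0.1888, 0.1165]
tool_rot: [0.123, 0.694, 0.699, 0.123]
wrist_force: [-10.3, -0.1, 6.7]
gripper_width: 0.353
```

```bash
python3 -c "
from h import *
rep()"
```

```text
t 23.35 axis out 91.81 upslope 0.29 y 0.11 tool y/x [0.9397 0.008  0.3419] [-0.0079  1.     -0.0018] Fout 9.9 F [-10.3  -0.1   6.7]
```

servo_tool([
  [[-1,0.007,0,-0.019,0,0,0],[-1,0.007,0,-0.019,0,0,0],[-1,0.007,0,-0.019,0,0,0],[-1,0.007,0,-0.019,0,0,0],[-1,0.007,0,-0.019,0,0,0],[-1,0,0,0,0,0,0],[-1,0,0,0,0,0,0],[-1,0,0,0,0,0,0],[-1,0,0,0,0,0,0],[-1,0,0,0,0,0,0]],
])

```text
time_s: 24.18
tool_pos: [0.6243, -0.1889, 0.1164]
tool_rot: [0.123, 0.693, 0.699, 0.123]
wrist_force: [-19.9, -0.1, 24.7]
gripper_width: 0.352
```

```bash
python3 -c "
from h import *
rep();print(ctrl.observe()['ft_torque'])"
```

```text
t 24.1833 axis out 91.66 upslope 0.36 y 0.1 tool y/x [0.9395 0.0081 0.3423] [-0.0079  1.     -0.002 ] Fout 30.0 F [-19.9  -0.1  24.7]
[0.09832523 1.88703373 0.05751645]
```

The force rises steeply (34 N net) with no further travel, and the side torque is only 0.1 N m, so both ends are on their saddles. I'll relax the push, release and withdraw.

servo_tool([
  [[-1,-0.014,0,0.038,0,0,0],[-1,-0.014,0,0.038,0,0,0],[-1,-0.007,0,0.019,0,0,0],[1,0,0,0,0,0,0],[1,0,0,0,0,0,0],[1,0,0,0,0,0,0],[1,0,0,0,0,0,0],[1,0,0,0,0,0,0],[1,0,0,0,0,0,0],[1,0,0,0,0,0,0]],
])

```text
time_s: 25.02
tool_pos: [0.6245, -0.1888, 0.1162]
tool_rot: [0.123, 0.694, 0.699, 0.123]
wrist_force: [-0.7, -0.0, -0.1]
gripper_width: 0.995
```

servo_tool([
  [[1,-0.171,0,0.47,0,0,0],[1,-0.342,0,0.94,0,0,0],[1,-0.5,0,1.4,0,0,0],[1,-0.6,0,1.7,0,0,0],[1,-0.6,0,1.7,0,0,0],[1,-0.6,0,1.7,0,0,0],[1,-0.6,0,1.7,0,0,0],[1,-0.6,0,1.7,0,0,0],[1,-0.6,0,1.7,0,0,0],[1,-0.3,0,0.9,0,0,0]],
])

```text
time_s: 25.85
tool_pos: [0.575, -0.1891, 0.2582]
tool_rot: [0.124, 0.693, 0.699, 0.123]
wrist_force: [0.6, 0.9, 0.8]
gripper_width: 1.003
```

servo_tool([
  [[1,-1,0,0.5,0,0,0],[1,-1,0,0,0,0,0],[1,-1,0,0,0,0,0],[1,-1,0,0,0,0,0],[1,-1,0,0,0,0,0],[1,-1,0,0,0,0,0],[1,0,0,0,0,0,0],[1,0,0,0,0,0,0],[1,0,0,0,0,0,0],[1,0,0,0,0,0,0]],
])

```text
time_s: 26.68
tool_pos: [0.5157, -0.189, 0.2603]
tool_rot: [0.123, 0.694, 0.699, 0.123]
wrist_force: [0.1, -1.2, 0.4]
gripper_width: 1.003
```

Run:
```python
from h import *
save('wrist','w8');save('side','s8');save('top','t8');st()
m=np.hstack([cv2.resize(cv2.convertScaleAbs(cv2.imread('pics/w8.png'),alpha=1.3),(400,300)),crop('s8',240,110,100,75,4)])
m=np.vstack([m,np.hstack([cv2.resize(cv2.convertScaleAbs(cv2.imread('pics/t8.png'),alpha=1.3),(400,300)),cv2.resize(cv2.convertScaleAbs(cv2.imread('pics/s8.png'),alpha=1.3),(400,300))])])
cv2.imwrite('pics/m8.png',m)
n=np.array([-.342,0,.9397])
for o in(.0917,.088): 
  P=np.array([.639,-.189,.075])+o*n; Q=[P+[0,.09,0],P-[0,.09,0]]
  print(o,'w',(proj('w8',Q)*400/560).round(1).tolist(),'s',((proj('s8',Q)-[240,110])*4+[400,0]).round(1).tolist())
```

```text
time_s 26.8333
qpos [-0.5909  0.174   1.7278  0.236   0.9602 -0.7078]
tool_pos [ 0.5156 -0.1888  0.2603]
tool_rot [0.1228 0.6935 0.6993 0.1227]
wrist_force [-0.6689 -0.4475 -0.6954]
gripper_width 0.9995
0.0917 w [[244.1, 69.2], [235.8, 197.7]] s [[557.3, 214.0], [697.6, 98.0]]
0.088 w [[243.6, 69.2], [235.5, 196.4]] s [[555.7, 217.8], [695.7, 101.7]]
```

View pics/m8.png

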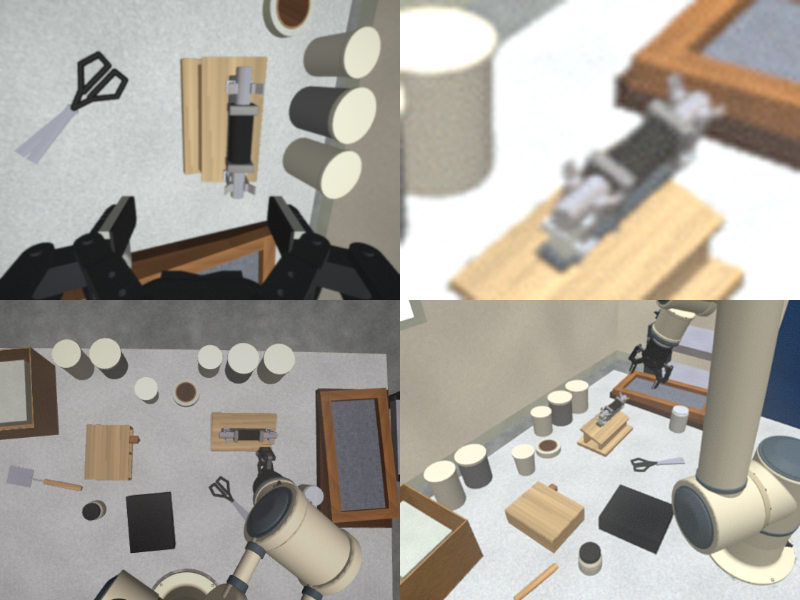

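The last pictures show the roller level in both clips. Its ends are at (244, 68) and (237, 197), within 1–2 px of the home prediction. The other objects look unmoved and the gripper is clear.

```bash
python3 -c "
from bench import ctrl
print(ctrl.hand_in())"
```

```text
the job is handed in; nothing more can be done
None
```

The ink roller is in both spring clips on the sloped stand, the gripper is clear of it, and the job is handed in at about 27 s. I drew the roller out by its bare shaft end, laid it flat clear of the cubby and let go. I then took it by its middle and pressed it square into the clips.

**Grasp at the cubby:** The first grip closed on nothing, just above the shaft. The real fingertips sat about 25–35 mm behind the reported TCP, which disagreed with the tool data. I regripped lower and corrected for this from then on.

**Laying down:** Pressing the roller onto the bench peaked at about 26 N before I let go.

**Pressing in:**
- Forces here are net of the roller's weight.
- The push was about 12 N at the throat, fell as the leaves snapped round the shafts, then rose steeply to about 34 N with no further travel.
- That stop came with the axis about 91.7 mm out from the board. The camera estimate before pressing was about 88 mm, so the two differ by about 4 mm; both are within the possible range.
- The tilting moment was only 0.1 N m, so both ends were carrying the load evenly.

**Last checks:** The final pictures show the roller in both clips within 1–2 px of the expected position, and the other objects look unmoved. I could not read the brass pins directly, so "fully home" rests on the force, the travel and the pictures.

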